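Hold the desk pedal bin open and let its lid down softly

TASK

My hands are full of used wipes, so hold the little pedal bin on the nail desk open for me: with your fingertips press its pedal all the way down until the lid stands fully open, and keep it there for about three seconds. Then let the pedal up slowly, so that the lid comes down gently to fully shut without dropping or slamming, and move away clear. Work the bin by its pedal alone (nobody touches the lid), do not push the bin about, lift or tip it, and leave the polish bottle, the jar and the brush pot as they stand.

Things in the scene. Friction and masses are not known exactly. Their poses are not given: they have to be found in the camera images.
- bin: White round desktop pedal bin, loose on the desk, about 1 kg: body 140 mm across (black base ring 148 mm), 205 mm high to the rim, 223 mm with the domed steel lid. Origin: centre of its underside. Its own -x axis points out of the front, where the pedal is; the lid's hinge is at the rear (+x).
- pedal_pad (a point): Middle of the top face of the steel pedal plate, the place to press. The pedal sticks out of the bin's base ring; its plate is 40 mm long (radially) and 52 mm wide, 5 mm thick, its middle 131 mm in front of the bin's axis and 61 mm from the body wall; its top is 36 mm above the desk at rest and about 12 mm when fully down, the plate then resting on the desk.
- bin_pedal (a joint): Pedal angle, rad: 0 up (at rest), about 0.20 fully down on the desk. The pedal turns about a level axis inside the base, 22 mm up and 116 mm behind the pedal_pad point, and carries the weight of the lid: it takes roughly 4 to 9 N at the plate to start, falling to about half as the lid rises, and comes up by itself when let go.
- bin_lid (a joint): Lid angle, rad: 0 shut, about 1.2 (69 degrees) fully open. Linked rigidly to the pedal, 6 times its angle. The lid has no damper: if the pedal is let go it drops shut at once. Each 10 mm/s of upward motion at the pedal plate lets the lid down at about 0.5 rad/s.
- lid_lip (a point): Front lip of the steel lid, opposite the hinge; 210 mm above the desk when shut.
- polish: Bystander: small glass nail-polish bottle with a white cap, 32 mm across, 68 mm high, upright. Origin: centre of its underside.
- jar: Bystander: squat clear jar with a white screw lid, 58 mm across, 50 mm high. Origin: centre of its underside.
- brush_pot: Bystander: white ribbed ceramic pot, 80 mm across, 95 mm high, with brushes standing up to about 190 mm. Origin: centre of its underside.

How it is judged:
By the outcome, as a careful person would: the job done as asked, in the order asked, and still so for the second after the job is handed in, with the robot touching nothing.
It also fails if it takes over 46 s, if anything falls off the work surface, if the arm or the gripper's body presses on something with over 40 N, if the wrist force passes 120 N, or if a joint passes its speed limit or range.

ROBOT

A 7-joint arm with a two-finger parallel gripper is mounted at the origin on the work surface. World frame = base frame: x ahead of the robot, y to its left, z up, the work surface at z = 0. Lengths are in mm, angles in degrees, forces in N, time in s.
With the tool pointing down it reaches from about 400 to 900 mm from the base axis. Payload 5.5 kg.
Tool frame: the origin (TCP) lies on the front face of the gripper's body, between the roots of the fingers; the fingertips stand tips_ahead ahead of it and the grasp point (between the pads) lies 47 mm ahead of it (tips_ahead is the distance from the TCP to the fingertips, in mm); z points along the fingers, y is the direction in which the jaws open and shut (so a half turn about z gives the same grasp; the last joint's range is limited). The gripper opens to 92 mm and grips with 3 to 60 N. Pads are 19 mm wide; open, the fingers measure 130 mm over their backs; the gripper's body (75 mm by 190 mm) begins 47 mm behind the grasp point.
Start: joints at [-58.086, 28.699, -24.465, 88.831, 12.651, 65.22, -12.049], TCP at [188.198, 622.157, 292.229] pointing down, gripper open.
Joint ranges: [-164.97, 164.97], [-17.58, 116.51], [-87.97, 89.64], [11.32, 138.91], [-80.73, 260.73], [10.89, 115.49], [-147.41, 147.41]. Speed limits (degrees/s): [147.25, 147.25, 180, 180, 180, 180, 180].

INTERFACE

Orientations are given as [roll, pitch, yaw] about the fixed x, y, z axes, in that order (R = Rz(yaw) Ry(pitch) Rx(roll)).
In Python, from bench import * gives the robot as it stands.
- The arm moves only by the shell command python3 -m creep 'ROWS'. ROWS is JSON, a list of rows, each a list of 3 entries, a list of its own where there are three numbers: the turn, a rotation vector about the world's x, y, z in units of 8 degrees (1.0 is 8 degrees), then the shift along the world's x, y, z in units of 40 mm (1.0 is 40 mm), then the closure, from 0 (fully open) to 1 (shut). A call has 1 to 8 rows; each row is the pose to reach, as a shift and turn from the pose measured when the call began; what a row does not reach only later rows make up. A row lasts 1/10 s, in which the tool goes at most 50 mm and 8.59 degrees, less where a joint would pass 70% of its speed; a pose out of reach is approached as far as the arm can. A call with a gripper value outside its range is refused whole. The fingers move at their own pace and stop on an object; the grip force is fixed at half the most. Time passes only in rows, so rows that repeat a pose let the fingers close. It gives the time, the measured TCP pose, the force and the opening at its end, in the units of the state.
- get_state(): the state, without advancing time (a new reading comes with each control period).
- get_image(name): name is "scene" or "top"; returns a dict with "color" (384x512x3 uint8, blue, green, red), "camera_matrix" (3x3 intrinsics, pixels), "eye" and "rotation" of the camera in the world. Camera axes: x right, y down, z forward; pixel columns grow to the right and rows downward; lengths in mm; the calibration is good to about 2 mm. A picture is of the moment at which its call begins. There is no depth.
- finish_job(): hands the job in, once; it reports no verdict.
Trained networks look in a picture, given as the dict that the camera call returned (one of the last four; its "shot" number tells which), for a name from the list of things; names that differ only in an ending like _2 or _b are one class to them, and where a whole thing is asked for, a point or a joint stands for the part that bears it (a point fixed in the world has none). Each returns a list of dicts, best first, with "confidence" (0 to 1); they miss things now and then, are a little off and sometimes report something else, mostly with a low value. They report only what shows in the picture. A call takes as long as a camera call.
- trace(picture, thing): "region" (384x512 bool, what is visible of it).
- pinpoint(picture, thing): "point" ([x, y, z] in mm, in the coordinates of the camera as it stood for that picture, good to about 4 mm: a listed point, or the origin of a listed thing).
The state is a dict: "time_s": time; "joint_pos": joint angles; "dq": joint speeds; "effort": joint torques, N m; "tool_pos": TCP position; "ee_rot": TCP orientation; "force": force on the tool from outside, world axes, zero at the start; "ft_torque": the same for the moment, N m; "grip_width": opening from 0.0 (shut) to 1.0 (fully open).
Only numpy, scipy, OpenCV 4.12 (cv2) and the standard library are available. Lean on these libraries where they do the work, as an engineer would, in place of code of your own. Each camera call takes 0.05 s, during which the arm holds its last target.

## Working session

There is one attempt and no reset: what is moved stays moved. The work goes in short steps, Python scripts to look and compute and a shell command to move; the robot and the scene stay as the last step left them, time stands still between calls to the robot, and variables do not carry over. Pictures are saved under pics/ and viewed, and the job is handed in when it is done.

```bash
mkdir -p pics; ls; python3 - <<'E'
from bench import *
import cv2,numpy as np
s=get_state();print({k:s[k] for k in s})
for n in ("scene","top"):
    p=get_image(n);cv2.imwrite(f"pics/{n}0.png",p["color"])
    R=np.array(p["rotation"]);e=np.array(p["eye"])
    for t in ("bin","pedal_pad","lid_lip","polish","jar","brush_pot"):
        r=pinpoint(p,t)
        for q in r[:2]:
            print(n,t,round(q["confidence"],2),(R@np.array(q["point"])+e).round(1), (p["camera_matrix"]@(np.array(q["point"])/q["point"][2])).round(0)[:2])
E
```

```text
pics
{'time_s': 0.0, 'joint_pos': array([-58.08559753,  28.75602146, -24.45339621,  88.8914724 ,
        12.64995434,  65.22203857, -12.05075151]), 'dq': array([-0.03682116, -0.03239185, -0.07218381, -0.0323224 ,  0.01161412,
        0.00043969, -0.12609398]), 'effort': array([ 4.63876731e-04, -5.66590011e+01, -5.81579179e+00, -2.79106933e+01,
       -6.84721582e-02,  3.09701683e-02,  1.72646292e-04]), 'tool_pos': array([188.1141261 , 621.5683541 , 291.15410807]), 'ee_rot': array([-1.79883943e+02, -4.78470678e-03,  1.63167177e+02]), 'force': array([-0.35976715, -0.57998409, -0.30151729]), 'ft_torque': array([ 0.00710616, -0.00766014, -0.01390438]), 'grip_width': 0.9991271272547452}
scene bin 0.56 [87810.4 87048.  87506.5] [308. 277.]
scene bin 0.37 [121134.9 120372.6 120831. ] [240. 235.]
scene lid_lip 0.58 [76235.1 75472.7 75931.2] [313. 190.]
scene polish 0.66 [72607.7 71845.3 72303.8] [368. 252.]
scene jar 0.94 [121171.4 120409.  120867.5] [240. 234.]
scene brush_pot 0.71 [69171.7 68409.3 68867.8] [347. 318.]
top bin 0.57 [-89293.7 -89647.7 -88462.2] [207. 194.]
top pedal_pad 0.57 [-93853.3 -94207.4 -93021.9] [226. 232.]
top lid_lip 0.69 [-74764.8 -75118.9 -73933.4] [210. 205.]
top polish 0.53 [-89182.8 -89536.9 -88351.4] [206. 192.]
top polish 0.42 [-94167.1 -94521.2 -93335.7] [226. 233.]
top brush_pot 0.97 [-69300.7 -69654.8 -68469.3] [163. 176.]
```

```bash
cat > h.py <<'E'
from bench import *
import cv2,numpy as np
from scipy.spatial.transform import Rotation as Ro
def Rm(p):
    r=np.array(p["rotation"],float)
    return r if r.shape==(3,3) else Ro.from_euler("xyz",r,degrees=True).as_matrix()
E
python3 - <<'E'
from h import *
for n in ("scene","top"):
    p=get_image(n)
    print(n,p["rotation"],p["eye"],p["camera_matrix"])
    R=Rm(p);e=np.array(p["eye"])
    for t in ("bin","pedal_pad","lid_lip","polish","jar","brush_pot"):
        for q in pinpoint(p,t)[:2]:
            print(n,t,round(q["confidence"],2),(R@np.array(q["point"])+e).round(1), (p["camera_matrix"]@(np.array(q["point"])/q["point"][2])).round(0)[:2])
E
```

```text
scene [-136.31564399    1.05489309  120.18482337] [1061.1244355   298.77749857  757.23948931] [[368.51556179   0.         253.70609737]
 [  0.         368.51556179 197.31381271]
 [  0.           0.           1.        ]]
scene polish 0.52 [468.1 259.7  -2.3] [366. 252.]
scene polish 0.43 [653.4 281.6   3.5] [349. 317.]
scene jar 0.59 [574.2 -41.   -1.5] [240. 235.]
scene brush_pot 0.7 [ 6.544e+02  2.810e+02 -4.000e-01] [348. 318.]
top [-169.53098616    0.33955413  -90.59284985] [ 376.24528006   22.1738045  1207.6620037 ] [[438.41364776   0.         252.30746504]
 [  0.         438.41364776 194.19353587]
 [  0.           0.           1.        ]]
top bin 0.71 [605.9 156.1  -4.9] [206. 193.]
top pedal_pad 0.72 [539.  125.5 209.5] [209. 204.]
top lid_lip 0.59 [539.2 124.2 206.1] [210. 204.]
top polish 0.55 [463.1 260.2  -5.4] [168. 244.]
top jar 0.78 [580.9 -38.5   2. ] [276. 200.]
top brush_pot 0.65 [651.4 277.5  -1.6] [164. 177.]
```

View pics/scene0.png

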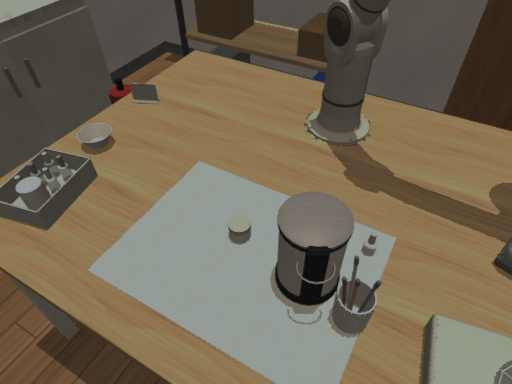

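View pics/top0.png

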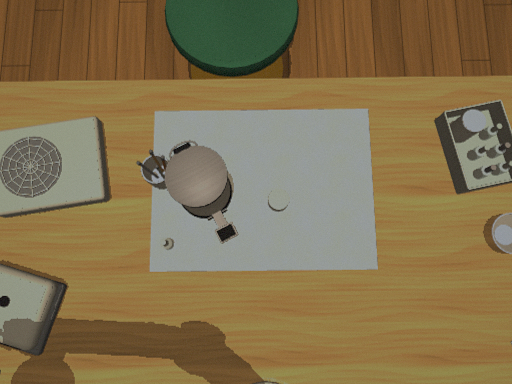

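```bash
python3 - <<'E'
from h import *
p=get_image("top");R=Rm(p);e=np.array(p["eye"]);K=p["camera_matrix"]
def bp(u,v,z):
    d=R@np.linalg.solve(K,[u,v,1]);return (e+d*(z-e[2])/d[2]).round(1)
for t in ("pedal_pad","bin_pedal","bin","lid_lip"):
    for q in pinpoint(p,t)[:2]: print(t,q["confidence"],(R@np.array(q["point"])+e).round(1))
    for r in trace(p,t)[:2]:
        m=r["region"];v,u=np.nonzero(m);print("  tr",r["confidence"],m.sum(),u.mean(),v.mean(),u.min(),u.max(),v.min(),v.max())
print(bp(226.3,232,36),bp(209.5,204.5,210))
c=p["color"][130:260,140:300];cv2.imwrite("pics/top1.png",cv2.resize(c,None,fx=4.8,fy=4.6,interpolation=cv2.INTER_CUBIC))
E
```

```text
pedal_pad 0.58 [491.6  97.4  35.6]
  tr 0.75 438 223.62100456621005 228.08219178082192 213 236 212 242Traceback (most recent call last):
  File "<stdin>", line 6, in <module>
ValueError: it knows: bin, brush_pot, jar, lid_lip, pedal_pad, polish
```

```bash
python3 - <<'E'
from h import *
p=get_image("top");R=Rm(p);e=np.array(p["eye"]);K=p["camera_matrix"]
def bp(u,v,z):
    d=R@np.linalg.solve(K,[u,v,1]);return (e+d*(z-e[2])/d[2]).round(1)
for t in ("pedal_pad","bin","lid_lip"):
    for q in pinpoint(p,t)[:2]: print(t,q["confidence"],(R@np.array(q["point"])+e).round(1))
print(bp(226.3,232,36),bp(209.5,204.5,210))
c=p["color"][130:260,140:300];cv2.imwrite("pics/top1.png",cv2.resize(c,None,fx=4.6,fy=4.6,interpolation=cv2.INTER_CUBIC))
E
```

```text
pedal_pad 0.57 [491.6  99.5  32.8]
bin 0.72 [606.5 154.8  -5. ]
lid_lip 0.62 [539.1 121.3 204.8]
[490.7  97.5  36. ] [537.6 125.1 210. ]
```

View pics/top1.png

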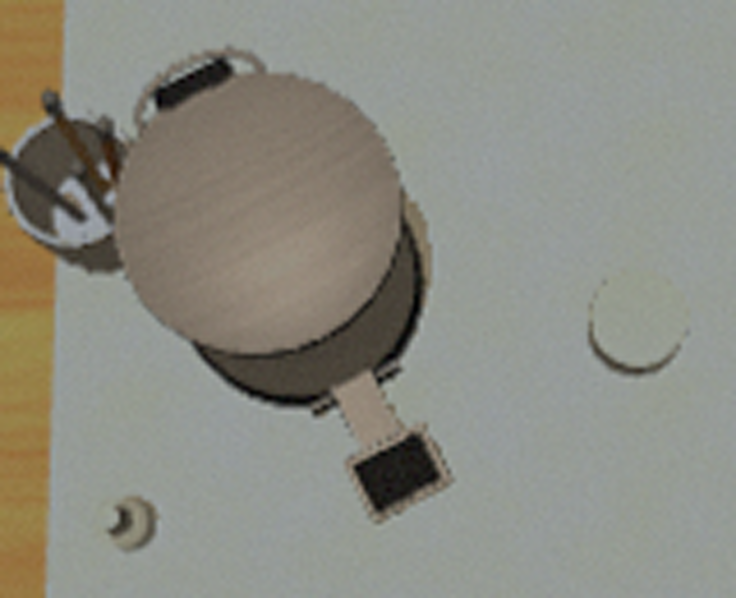

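```bash
python3 - <<'E'
from h import *
import bench
print([n for n in dir(bench) if not n.startswith("_")])
print(getattr(bench,"tips_ahead",None))
s=get_state();print(s["time_s"],s["tool_pos"],s["ee_rot"])
T=getattr(bench,"tips_ahead",60)
T=T if np.isscalar(T) else 60
pad=np.array([490.5,97.5,36.]);r=np.array([116,58,0.])/np.hypot(116,58)
a=np.radians(15)
z=np.cos(a)*np.array([0,0,-1])+np.sin(a)*r
y=np.array([-r[1],r[0],0]);x=np.cross(y,z)
Rt=np.c_[x,y,z];Rc=Ro.from_euler("xyz",s["ee_rot"],degrees=True)
print("turn",(Ro.from_matrix(Rt)*Rc.inv()).as_rotvec(degrees=True)/8)
for h in (150,30):
  tcp=pad+[0,0,h]-T*z;print(h,tcp,(tcp-s["tool_pos"])/40)
E
```

```text
['IKError', 'finish_job', 'get_image', 'get_state', 'pinpoint', 'tips_ahead', 'trace']
65.5
1.75 [188.19570654 622.14217955 292.22990995] [-1.79999011e+02 -1.22906464e-03  1.63166069e+02]
turn [ 0.16302079 -1.91359644  5.39326084]
150 [475.33709116  89.91854558 249.26814162] [  7.17853462 -13.30559085  -1.07404421]
30 [475.33709116  89.91854558 129.26814162] [  7.17853462 -13.30559085  -4.07404421]
```

```bash
python3 -m creep '[[[0,-0.1,0.3],[0.4,-0.7,0],0.5],[[0,-0.25,0.8],[1,-1.8,0],1],[[0,-0.4,1.3],[1.6,-3,0],1],[[0,-0.6,1.8],[2.2,-4.1,0],1],[[0,-0.8,2.3],[2.8,-5.2,0],1],[[0.1,-1,2.8],[3.4,-6.3,0],1],[[0.1,-1.1,3.1],[3.8,-7.1,0],1],[[0.1,-1.2,3.3],[4,-7.4,0],1]]'
cat > plan.py <<'E'
from h import *
import sys
pad=np.array([490.5,97.5,36.]);r=np.array([116,58,0.])/np.hypot(116,58)
a=np.radians(15)
z=np.cos(a)*np.array([0,0,-1])+np.sin(a)*r
y=np.array([-r[1],r[0],0]);x=np.cross(y,z);Rt=np.c_[x,y,z]
s=get_state();Rc=Ro.from_euler("xyz",s["ee_rot"],degrees=True)
tip=s["tool_pos"]+65.5*Rc.as_matrix()[:,2]
print("t",s["time_s"],"tip",tip.round(2),"F",s["force"].round(2),"grip",round(s["grip_width"],3),"q",s["joint_pos"].round(0))
print("turn",((Ro.from_matrix(Rt)*Rc.inv()).as_rotvec(degrees=True)/8).round(3))
for h in (100,20): print(h,((pad+[0,0,h]-65.5*z-s["tool_pos"])/40).round(3))
E
python3 plan.py
```

```text
time_s: 2.55
tool_pos: [350.1, 321.5, 292.2]
ee_rot: [178.7, 9.5, -170.7]
force: [0.3, 0.2, -0.0]
grip_width: 0.352
t 2.55 tip [360.51 324.68 227.64] F [ 0.32  0.21 -0.02] grip 0.352 q [-28.   6. -22. 119.  10.  48.  43.]
turn [ 0.064 -0.704  2.124]
100 [ 3.132 -5.79  -2.324]
20 [ 3.132 -5.79  -4.324]
```

```bash
python3 -m creep '[[[0,-0.1,0.3],[0.3,-0.6,0],1],[[0,-0.25,0.7],[0.9,-1.7,0],1],[[0,-0.4,1.1],[1.5,-2.8,-0.3],1],[[0,-0.5,1.5],[2.1,-3.9,-0.7],1],[[0,-0.6,1.8],[2.6,-4.8,-1.2],1],[[0.06,-0.7,2.1],[3,-5.5,-1.7],1],[[0.06,-0.7,2.12],[3.13,-5.79,-2.1],1],[[0.06,-0.7,2.12],[3.13,-5.79,-2.3],1]]'
python3 plan.py
python3 - <<'E'
from h import *
p=get_image("top");cv2.imwrite("pics/top2.png",cv2.resize(p["color"][110:290,130:330],None,fx=3.3,fy=3.3,interpolation=cv2.INTER_CUBIC))
E
```

```text
time_s: 3.35
tool_pos: [475.4, 87.4, 199.0]
ee_rot: [-180.0, 14.9, -153.7]
force: [0.6, 0.2, 0.4]
grip_width: 0.005
t 3.35 tip [490.47  94.83 135.69] F [0.59 0.2  0.38] grip 0.005 q [ -3.  12.  -9. 127.  -4.  27. 108.]
turn [ 0.009 -0.015  0.039]
100 [-0.001  0.063  0.007]
20 [-1.000e-03  6.300e-02 -1.993e+00]
```

View pics/top2.png

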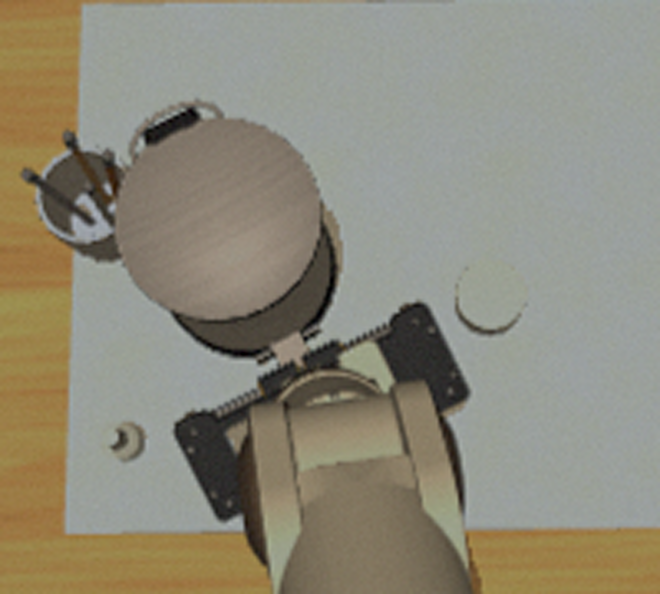

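```bash
python3 -m creep '[[[0,0,0],[0,0.03,-0.3],1],[[0,0,0],[0,0.06,-0.7],1],[[0,0,0],[0,0.06,-1.1],1],[[0,0,0],[0,0.06,-1.5],1],[[0,0,0],[0,0.06,-1.8],1],[[0,0,0],[0,0.06,-2],1],[[0,0,0],[0,0.06,-2.1],1],[[0,0,0],[0,0.06,-2.1],1]]'
python3 plan.py
python3 - <<'E'
from h import *
p=get_image("top");cv2.imwrite("pics/top3.png",cv2.resize(p["color"][150:270,150:310],None,fx=4.5,fy=4.5,interpolation=cv2.INTER_CUBIC))
E
```

```text
time_s: 4.2
tool_pos: [474.3, 92.3, 114.4]
ee_rot: [179.9, 14.8, -153.6]
force: [0.8, -0.5, 0.0]
grip_width: 0.003
t 4.2 tip [489.19  99.81  51.07] F [ 0.83 -0.46  0.03] grip 0.003 q [ -5.  22.  -8. 130.  -3.  14. 107.]
turn [ 0.004 -0.027  0.013]
100 [ 0.027 -0.059  2.122]
20 [ 0.027 -0.059  0.122]
```

View pics/top3.png

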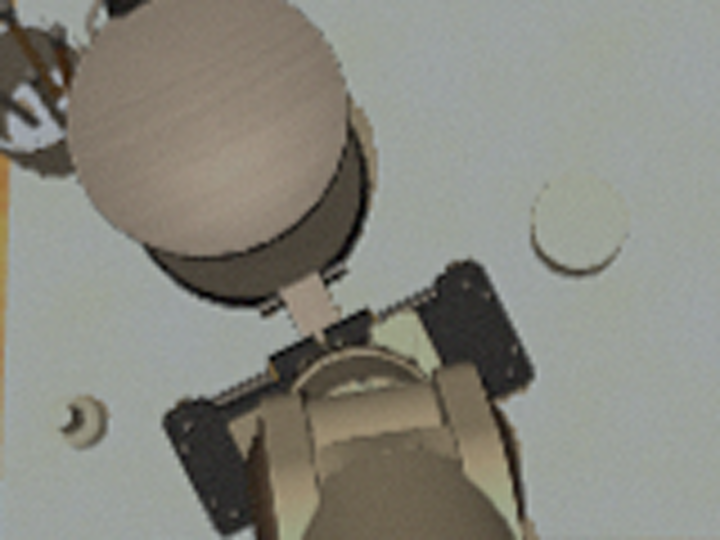

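```bash
sed -i 's/radians(15)/radians(4)/; s/(100,20)/(15,3)/' plan.py; python3 plan.py
```

```text
t 4.25 tip [489.51  99.62  51.39] F [ 0.19 -1.09  0.34] grip 0.005 q [ -5.  22.  -8. 130.  -3.  14. 107.]
turn [-0.609  1.208  0.016]
15 [0.297 0.084 0.041]
3 [ 0.297  0.084 -0.259]
```

```bash
python3 -m creep '[[[-0.1,0.2,0],[0.05,0.01,0.02],1],[[-0.3,0.6,0],[0.15,0.04,0.03],1],[[-0.5,1,0],[0.25,0.07,0.04],1],[[-0.6,1.2,0.02],[0.3,0.08,0.04],1],[[-0.61,1.21,0.02],[0.3,0.08,-0.1],1],[[-0.61,1.21,0.02],[0.3,0.08,-0.15],1],[[-0.61,1.21,0.02],[0.3,0.08,-0.15],1]]'
python3 plan.py
python3 - <<'E'
from h import *
p=get_image("top");cv2.imwrite("pics/top4.png",cv2.resize(p["color"][150:270,150:310],None,fx=4.5,fy=4.5,interpolation=cv2.INTER_CUBIC))
p=get_image("scene");cv2.imwrite("pics/scene4.png",cv2.resize(p["color"][140:340,200:420],None,fx=2.9,fy=2.9,interpolation=cv2.INTER_CUBIC))
E
```

```text
time_s: 4.95
tool_pos: [485.5, 95.0, 108.2]
ee_rot: [180.0, 3.9, -153.4]
force: [-0.0, -0.6, 0.1]
grip_width: 0.005
t 4.95 tip [489.5   97.02  42.85] F [-0.01 -0.63  0.15] grip 0.005 q [-11.  26.  -3. 121.   1.  29. 102.]
turn [ 0.001 -0.01  -0.002]
15 [0.023 0.012 0.204]
3 [ 0.023  0.012 -0.096]
```

View pics/top4.png

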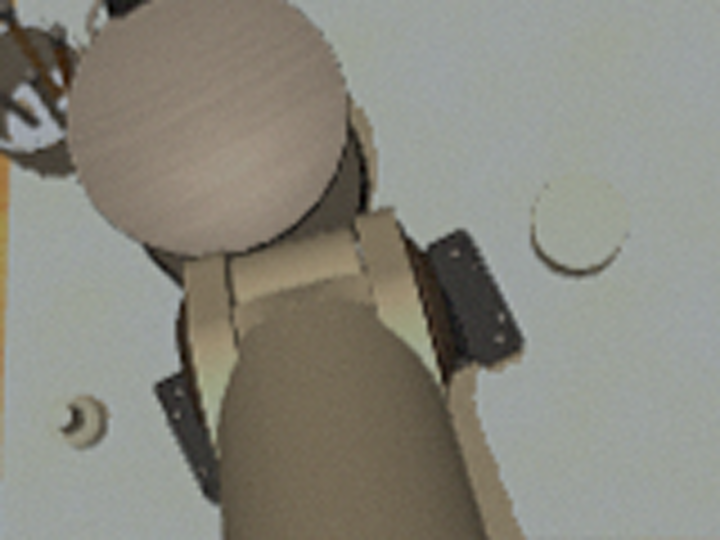

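View pics/scene4.png

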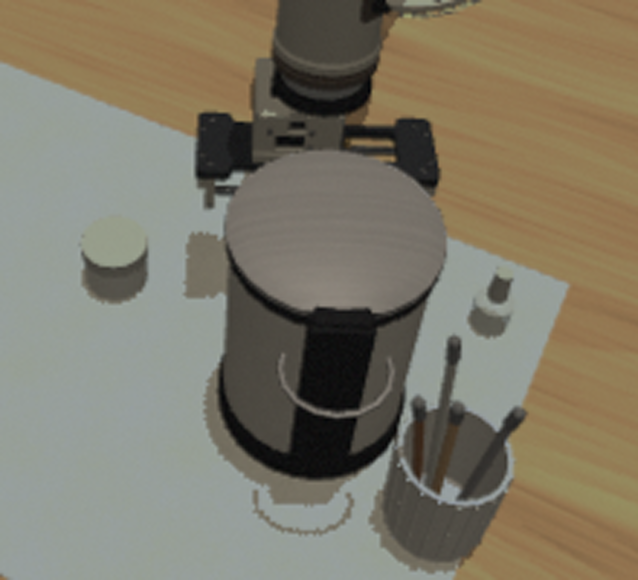

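```bash
sed -i 's/radians(4)/radians(9)/; s/(15,3)/(6,2)/' plan.py; python3 plan.py; python3 - <<'E'
from h import *
p=get_image("top");R=Rm(p);e=np.array(p["eye"]);K=p["camera_matrix"]
r=np.array([116,58,0.])/130
for z in (210,250,300,350):
    d=R@np.linalg.solve(K,[214,207,1]);w=e+d*(z-e[2])/d[2];print(z,w.round(0),(w-[606,155,0])@r)
E
```

```text
t 5.05 tip [489.83  96.96  43.17] F [ 0.13 -0.29  0.9 ] grip 0.004 q [-11.  26.  -3. 121.   1.  29. 102.]
turn [ 0.28  -0.566 -0.001]
6 [-0.112 -0.05  -0.045]
2 [-0.112 -0.05  -0.145]
210 [532. 115. 210.] -84.30595601841878
250 [525. 111. 250.] -91.52150057182637
300 [518. 106. 300.] -100.54093126358579
350 [510. 102. 350.] -109.56036195534527
```

```bash
python3 -m creep '[[[0.05,-0.1,0],[-0.02,-0.01,0],1],[[0.15,-0.3,0],[-0.06,-0.03,-0.01],1],[[0.25,-0.5,0],[-0.1,-0.05,-0.03],1],[[0.28,-0.56,0],[-0.11,-0.05,-0.05],1],[[0.28,-0.56,0],[-0.11,-0.05,-0.08],1],[[0.28,-0.56,0],[-0.11,-0.05,-0.08],1]]'
python3 plan.py
```

```text
time_s: 5.7
tool_pos: [481.8, 93.0, 105.5]
ee_rot: [180.0, 9.0, -153.4]
force: [0.1, 0.1, 0.7]
grip_width: 0.001
t 5.7 tip [490.89  97.53  40.75] F [0.08 0.13 0.7 ] grip 0.001 q [ -9.  24.  -5. 125.  -1.  22. 104.]
turn [ 0.    -0.004  0.001]
6 [-0.011 -0.001  0.031]
2 [-0.011 -0.001 -0.069]
```

```bash
python3 -m creep '[[[0,0,0],[0,0,-0.04],1],[[0,0,0],[0,0,-0.08],1],[[0,0,0],[0,0,-0.12],1],[[0,0,0],[0,0,-0.16],1],[[0,0,0],[0,0,-0.2],1],[[0,0,0],[0,0,-0.25],1],[[0,0,0],[0,0,-0.3],1],[[0,0,0],[0,0,-0.35],1]]'
python3 plan.py
python3 - <<'E'
from h import *
p=get_image("scene");cv2.imwrite("pics/scene5.png",cv2.resize(p["color"][100:340,200:420],None,fx=2.5,fy=2.5,interpolation=cv2.INTER_CUBIC))
E
```

```text
time_s: 6.5
tool_pos: [481.6, 92.8, 91.2]
ee_rot: [180.0, 8.9, -153.4]
force: [-2.5, -0.4, 2.9]
grip_width: 0.005
t 6.5 tip [490.68  97.42  26.52] F [-2.49 -0.39  2.86] grip 0.005 q [ -9.  26.  -4. 126.  -1.  20. 104.]
turn [ 0.001 -0.007  0.001]
6 [-0.006  0.002  0.387]
2 [-0.006  0.002  0.287]
```

View pics/scene5.png

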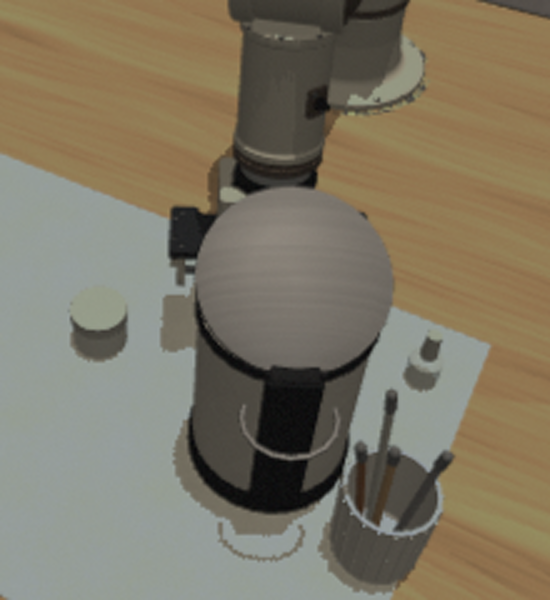

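```bash
python3 -m creep '[[[0,0,0],[-0.01,-0.01,-0.05],1],[[0,0,0],[-0.02,-0.01,-0.1],1],[[0,0,0],[-0.02,-0.01,-0.15],1],[[0,0,0],[-0.02,-0.01,-0.19],1],[[0,0,0],[-0.02,-0.01,-0.23],1],[[0,0,0],[-0.02,-0.01,-0.26],1],[[0,0,0],[-0.02,-0.01,-0.29],1],[[0,0,0],[-0.02,-0.01,-0.31],1]]'
python3 plan.py
```

```text
time_s: 7.35
tool_pos: [480.7, 92.3, 78.4]
ee_rot: [180.0, 8.9, -153.5]
force: [0.3, 0.7, 1.5]
grip_width: 0.006
t 7.35 tip [489.76  96.87  13.68] F [0.26 0.69 1.5 ] grip 0.006 q [ -9.  28.  -4. 126.  -1.  18. 104.]
turn [ 0.002 -0.009  0.002]
6 [0.017 0.015 0.708]
2 [0.017 0.015 0.608]
```

```bash
python3 -m creep '[[[0,0,0],[0,0,-0.02],1],[[0,0,0],[0,0,-0.04],1],[[0,0,0],[0,0,-0.06],1],[[0,0,0],[0,0,-0.08],1],[[0,0,0],[0,0,-0.08],1]]'
python3 plan.py
```

```text
time_s: 7.85
tool_pos: [480.6, 92.2, 75.9]
ee_rot: [180.0, 8.9, -153.5]
force: [-3.8, -1.2, 13.0]
grip_width: 0.007
t 7.85 tip [489.64  96.78  11.17] F [-3.83 -1.22 13.01] grip 0.007 q [ -9.  28.  -4. 126.  -0.  18. 104.]
turn [ 0.003 -0.009  0.002]
6 [0.019 0.017 0.77 ]
2 [0.019 0.017 0.67 ]
```

```bash
python3 -m creep '[[[0,0,0],[0,0,-0.02],1],[[0,0,0],[0,0,-0.02],1],[[0,0,0],[0,0,-0.02],1],[[0,0,0],[0,0,-0.02],1],[[0,0,0],[0,0,-0.02],1],[[0,0,0],[0,0,-0.02],1],[[0,0,0],[0,0,-0.02],1],[[0,0,0],[0,0,-0.02],1]]'
python3 - <<'E'
from h import *
for n in ("scene","top"):
  p=get_image(n);cv2.imwrite(f"pics/{n}6.png",p["color"])
E
```

```text
time_s: 8.65
tool_pos: [480.5, 92.3, 75.9]
ee_rot: [180.0, 8.9, -153.4]
force: [-3.0, 0.1, 14.4]
grip_width: 0.007
```

View pics/scene6.png

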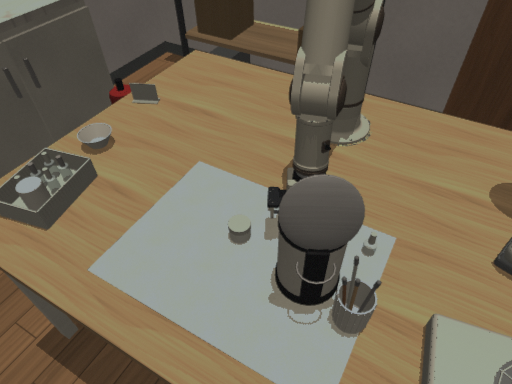

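View pics/top6.png

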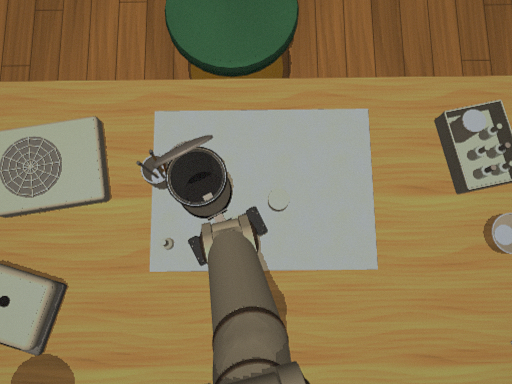

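The lid stands steeply open: it is edge-on at about (190,148) in the top view, and the bin's interior shows at (195,177). The bystanders haven't moved. I'll keep holding.

```bash
python3 -m creep '[[[0,0,0],[0,0,-0.02],1],[[0,0,0],[0,0,-0.02],1],[[0,0,0],[0,0,-0.02],1],[[0,0,0],[0,0,-0.02],1],[[0,0,0],[0,0,-0.02],1],[[0,0,0],[0,0,-0.02],1],[[0,0,0],[0,0,-0.02],1],[[0,0,0],[0,0,-0.02],1]]'; python3 -m creep '[[[0,0,0],[0,0,-0.02],1],[[0,0,0],[0,0,-0.02],1],[[0,0,0],[0,0,-0.02],1],[[0,0,0],[0,0,-0.02],1],[[0,0,0],[0,0,-0.02],1],[[0,0,0],[0,0,-0.02],1],[[0,0,0],[0,0,-0.02],1],[[0,0,0],[0,0,-0.02],1]]'; python3 -m creep '[[[0,0,0],[0,0,-0.02],1],[[0,0,0],[0,0,-0.02],1],[[0,0,0],[0,0,-0.02],1],[[0,0,0],[0,0,-0.02],1],[[0,0,0],[0,0,-0.02],1],[[0,0,0],[0,0,-0.02],1]]'
```

```text
time_s: 9.55
tool_pos: [480.5, 92.2, 75.9]
ee_rot: [-180.0, 9.0, -153.4]
force: [-4.3, 0.2, 14.4]
grip_width: 0.006
time_s: 10.35
tool_pos: [480.5, 92.2, 75.9]
ee_rot: [-180.0, 9.0, -153.4]
force: [-2.9, -1.8, 14.9]
grip_width: 0.006
time_s: 10.95
tool_pos: [480.5, 92.2, 75.9]
ee_rot: [-180.0, 9.0, -153.4]
force: [-3.3, 0.2, 14.5]
grip_width: 0.004
```

```bash
python3 -m creep '[[[0,0,0],[0,0,0.01],1],[[0,0,0],[0,0,0.025],1],[[0,0,0],[0,0,0.04],1],[[0,0,0],[0,0,0.055],1],[[0,0,0],[0,0,0.07],1],[[0,0,0],[0,0,0.085],1],[[0,0,0],[0,0,0.1],1],[[0,0,0],[0,0,0.115],1]]'; python3 plan.py
```

```text
time_s: 11.75
tool_pos: [480.1, 92.1, 80.3]
ee_rot: [-180.0, 9.0, -153.4]
force: [-1.1, -0.5, 0.8]
grip_width: 0.008
t 11.75 tip [489.19  96.64  15.63] F [-1.09 -0.46  0.84] grip 0.008 q [ -9.  27.  -4. 126.  -1.  18. 104.]
turn [ 0.003 -0.005  0.001]
6 [0.032 0.021 0.659]
2 [0.032 0.021 0.559]
```

```bash
python3 -m creep '[[[0,0,0],[0,0,0.015],1],[[0,0,0],[0,0,0.03],1],[[0,0,0],[0,0,0.045],1],[[0,0,0],[0,0,0.06],1],[[0,0,0],[0,0,0.075],1],[[0,0,0],[0,0,0.09],1],[[0,0,0],[0,0,0.105],1],[[0,0,0],[0,0,0.12],1]]';  python3 -m creep '[[[0,0,0],[0,0,0.015],1],[[0,0,0],[0,0,0.03],1],[[0,0,0],[0,0,0.045],1],[[0,0,0],[0,0,0.06],1],[[0,0,0],[0,0,0.075],1],[[0,0,0],[0,0,0.09],1],[[0,0,0],[0,0,0.105],1],[[0,0,0],[0,0,0.12],1]]'; python3 - <<'E'
from h import *
p=get_image("scene");cv2.imwrite("pics/scene7.png",p["color"][80:340,180:440])
E
python3 plan.py
```

```text
time_s: 12.55
tool_pos: [480.0, 92.0, 85.1]
ee_rot: [-180.0, 8.9, -153.4]
force: [-1.7, -0.6, 2.1]
grip_width: 0.002
time_s: 13.35
tool_pos: [480.0, 92.0, 90.0]
ee_rot: [-180.0, 8.9, -153.4]
force: [-1.3, -1.3, 1.9]
grip_width: 0.003
t 13.4 tip [489.11  96.55  25.39] F [-2.32 -1.03  3.49] grip 0.004 q [ -9.  26.  -4. 126.  -1.  19. 104.]
turn [ 0.004 -0.006  0.002]
6 [0.033 0.023 0.415]
2 [0.033 0.023 0.315]
```

View pics/scene7.png

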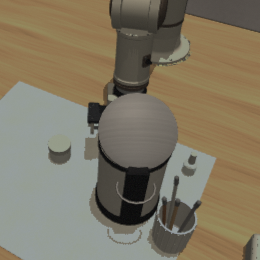

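The lid is about half way down and still following the pedal. I'll continue, and slow down near the end.

```bash
python3 -m creep '[[[0,0,0],[0,0,0.015],1],[[0,0,0],[0,0,0.03],1],[[0,0,0],[0,0,0.045],1],[[0,0,0],[0,0,0.06],1],[[0,0,0],[0,0,0.075],1],[[0,0,0],[0,0,0.09],1],[[0,0,0],[0,0,0.105],1],[[0,0,0],[0,0,0.12],1]]';  python3 -m creep '[[[0,0,0],[0,0,0.012],1],[[0,0,0],[0,0,0.024],1],[[0,0,0],[0,0,0.036],1],[[0,0,0],[0,0,0.048],1],[[0,0,0],[0,0,0.06],1],[[0,0,0],[0,0,0.072],1],[[0,0,0],[0,0,0.084],1],[[0,0,0],[0,0,0.096],1]]'; python3 plan.py
```

```text
time_s: 14.2
tool_pos: [480.1, 92.1, 95.0]
ee_rot: [-180.0, 9.0, -153.4]
force: [-1.5, -0.1, 3.7]
grip_width: 0.006
time_s: 15.0
tool_pos: [480.3, 92.2, 99.0]
ee_rot: [-180.0, 9.0, -153.4]
force: [-0.3, 0.9, 3.0]
grip_width: 0.004
t 15.0 tip [489.5   96.77  34.29] F [-0.3   0.87  2.98] grip 0.004 q [ -9.  25.  -4. 126.  -1.  21. 104.]
turn [ 0.002 -0.     0.001]
6 [0.025 0.018 0.193]
2 [0.025 0.018 0.093]
```

```bash
python3 -m creep '[[[0,0,0],[0,0,0.01],1],[[0,0,0],[0,0,0.02],1],[[0,0,0],[0,0,0.03],1],[[0,0,0],[0,0,0.04],1],[[0,0,0],[0,0,0.05],1],[[0,0,0],[0,0,0.06],1],[[0,0,0],[0,0,0.07],1],[[0,0,0],[0,0,0.08],1]]'; python3 -m creep '[[[0,0,0],[0,0,0.01],1],[[0,0,0],[0,0,0.02],1],[[0,0,0],[0,0,0.03],1],[[0,0,0],[0,0,0.04],1],[[0,0,0],[0,0,0.05],1],[[0,0,0],[0,0,0.06],1],[[0,0,0],[0,0,0.07],1],[[0,0,0],[0,0,0.08],1]]'; python3 plan.py
```

```text
time_s: 15.8
tool_pos: [480.2, 92.1, 102.0]
ee_rot: [-180.0, 9.0, -153.4]
force: [0.0, -0.2, -0.5]
grip_width: 0.005
time_s: 16.6
tool_pos: [480.2, 92.1, 105.3]
ee_rot: [-180.0, 9.0, -153.4]
force: [-0.8, -0.1, 0.9]
grip_width: 0.002
t 16.6 tip [489.3   96.7   40.56] F [-0.82 -0.07  0.88] grip 0.002 q [ -9.  24.  -4. 126.  -1.  21. 104.]
turn [ 0.003 -0.003  0.001]
6 [0.029 0.019 0.036]
2 [ 0.029  0.019 -0.064]
```

Contact has ended. Next I move up and away, toward the robot.

```bash
python3 -m creep '[[[0,0,0],[0,0,0.1],1],[[0,0,0],[0,0,0.3],1],[[0,0,0],[0,0,0.7],1],[[0,0,0],[0,0,1.2],1],[[0,0,0],[-0.1,-0.1,1.8],1],[[0,0,0],[-0.3,-0.3,2.4],1],[[0,0,0],[-0.5,-0.5,2.9],1],[[0,0,0],[-0.6,-0.6,3.1],1]]'; python3 -m creep '[[[0,0,0],[-0.1,-0.2,0.3],1],[[0,0,0],[-0.2,-0.6,0.8],1],[[0,0,0],[-0.3,-1.2,1.3],1],[[0,0,0],[-0.3,-1.8,1.8],1],[[0,0,0],[-0.3,-2.4,2.2],1],[[0,0,0],[-0.3,-2.9,2.5],1],[[0,0,0],[-0.3,-3.1,2.6],1],[[0,0,0],[-0.3,-3.1,2.6],1]]'
python3 - <<'E'
from h import *
for n in ("scene","top"):
    p=get_image(n);cv2.imwrite(f"pics/{n}8.png",p["color"])
    R=Rm(p);e=np.array(p["eye"])
    for t in ("bin","pedal_pad","lid_lip","polish","jar","brush_pot"):
        for q in pinpoint(p,t)[:1]:
            print(n,t,round(q["confidence"],2),(R@np.array(q["point"])+e).round(1))
a=cv2.imread("pics/top0.png");b=cv2.imread("pics/top8.png")
cv2.imwrite("pics/cmp.png",np.hstack([cv2.resize(i[130:260,140:300],None,fx=2.4,fy=2.4) for i in (a,b)]))
E
python3 plan.py
```

```text
time_s: 17.4
tool_pos: [456.6, 67.7, 231.7]
ee_rot: [-179.9, 9.2, -153.5]
force: [-0.1, -0.8, -0.6]
grip_width: 0.006
time_s: 18.2
tool_pos: [444.8, -57.1, 335.9]
ee_rot: [-179.9, 9.2, -153.6]
force: [0.2, 0.4, 1.1]
grip_width: 0.003
scene bin 0.65 [605.9 163.7  -4.6]
scene lid_lip 0.59 [537.6 122.3 208.7]
scene polish 0.57 [463.3 261.1   1.7]
scene jar 0.56 [576.  -40.7  -0.8]
scene brush_pot 0.74 [652.8 285.1   5.3]
top bin 0.77 [607.2 155.6  -2.4]
top pedal_pad 0.79 [491.1  97.5  28.3]
top lid_lip 0.73 [538.7 122.7 207.6]
top polish 0.66 [465.9 261.   -3.6]
top jar 0.61 [580.5 -39.8   2.8]
top brush_pot 0.62 [651.8 275.6  -3.7]
t 18.9 tip [454.01 -51.72 271.04] F [0.48 0.54 0.43] grip 0.003 q [  4.  -1.   3. 119.  -6.  54. 127.]
turn [0.    0.022 0.006]
6 [ 0.917  3.73  -5.725]
2 [ 0.917  3.73  -5.825]
```

View pics/scene8.png

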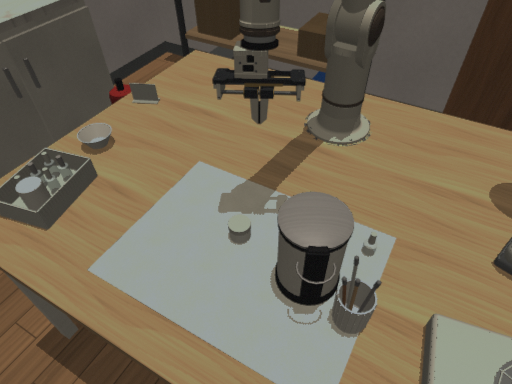

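View pics/cmp.png

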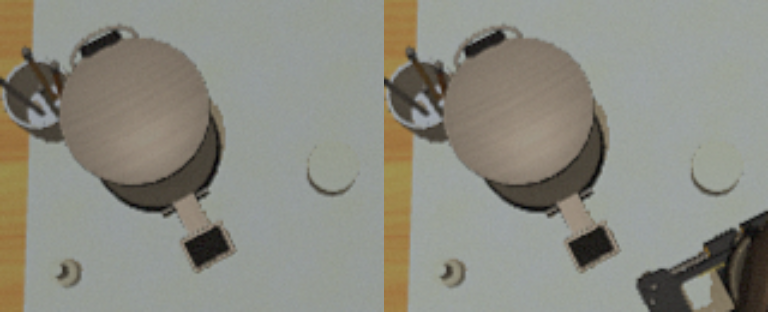

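The lid is shut, the bin and bystanders look the same as before, and the arm is clear. Handing in.

```bash
python3 -c "
from bench import *
print(finish_job())"
```

```text
the job is handed in; nothing more can be done
None
```

The bin was held open by its pedal for about 3.2 s, then the lid was let down gently until shut. I handed the job in at about 19 s of the 46 s allowed.

- **Opening and holding:** I pressed the pedal with the closed fingertips until the plate rested on the desk, with 13–15 N of upward force on the tool while holding. The pictures showed the lid standing steeply open; I did not measure its angle.
- **Closing:** I let the pedal up at about 4–6 mm/s, which lowers the lid at roughly 0.2–0.3 rad/s. The fingertips stayed in contact until just about the end of the pedal's travel, then I lifted clear.
- **Last checks:** The before and after top views look the same, with the lid shut. The top camera puts the bin, lid lip, polish bottle, jar and brush pot within about 4 mm of where they started, which is its accuracy. The arm is well clear, with no contact force.
- **Readings that disagreed:** The final top view put the pedal pad's height at 28 mm instead of 36 mm. The scene camera put the bin about 8 mm off in y from the top camera. I took both as network error, since the pictures show the pedal up and the bin unmoved.
- **Change on the way:** My first hand tilt of 15° brought joint 6 close to its limit, so I changed to 9° before touching the pedal.

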